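# Set the tablet mill three clicks off zero

### The arm

A 6-joint arm with a two-finger parallel gripper is mounted at the origin on the work surface. World frame = base frame: x ahead of the robot, y to its left, z up, the work surface at z = 0. Lengths are in m, angles in rad, forces in N, time in s.
With the tool pointing down it reaches from about 0.275 to 0.725 m from the base axis. Payload 5.6 kg.
Tool frame: the origin (TCP) lies between the finger pads; the fingertips stand 25 mm ahead of it and the grasp point (between the pads) lies 6 mm ahead of it; z points along the fingers, y is the direction in which the jaws open and shut (so a half turn about z gives the same grasp; the last joint's range is limited). The gripper opens to 85 mm and grips with 20 to 120 N. Pads are 22 mm wide; open, the fingers measure 114 mm over their backs; the gripper's body (76 mm by 85 mm) begins 54 mm behind the grasp point. The pads swing forward as they close: fully open they stand 13 mm farther back than shut.
Start: joints at [1.392, 0.255, 0.108, 0, -1.424, -0.285], TCP at [0.246, 0.492, 0.226] pointing down, gripper open.
Joint ranges: [-2.95, 2.95], [-1.21, 1.97], [-1.09, 1.5], [-2.87, 1.71], [-2.94, -0.07], [-3.05, 3.05]. Speed limits (rad/s): [2.57, 2.57, 3.14, 3.14, 3.14, 3.14].

### API

Orientations are given as a unit quaternion [w, x, y, z].
In Python, from cell import robot gives the robot as it stands. The module is installed in compiled form; this text tells all that it offers. Calls block until the motion is done:
- robot.goto(position, orientation): joint-space move of the TCP to a pose.
- robot.move_straight(position, rot=None, velocity=0.15): straight line of the TCP; rot=None keeps the orientation; velocity is the mean speed in m/s.
- robot.goto_joints(angles): joint-space move.
- robot.gripper_to(opening, effort=None): opening from 0.0 (shut) to 1.0 (fully open); effort is the grip in N (None keeps the last); returns when the fingers have stopped.
- robot.pause(seconds).
- robot.inverse_kinematics(position, orientation): joint angles nearest the present ones, or None.
- robot.sense(): the state.
- robot.read_camera(name): name is "scene" or "top"; returns a dict with "img" (400x640x3 uint8, blue, green, red), "range_z" (400x640 float32, m along the optical axis (not along the pixel's ray), 0 where there is no reading), "fx", "fy", "cx", "cy" (pixels), "k1" (the pictures are not rectified: a ray, as slopes to the right and down, at radius r is drawn at 1 + k1 r^2 times it, then the intrinsics apply), "R" (3x3) and "t" (3): a world point X has camera coordinates R X + t. Camera axes: x right, y down, z forward; pixel columns grow to the right and rows downward; lengths in m; the calibration is good to about 2 mm. A picture is of the moment at which its call begins.
A pose or a line that the arm cannot do raises robot.IKError and nothing moves.
- robot.hand_in(): hands the job in, once; it reports no verdict.
The state is a dict: "t": time; "qpos": joint angles; "qvel": joint speeds; "joint_efforts": joint torques, N m; "tcp_pos": TCP position; "tcp_rot": TCP orientation; "ft_force": force on the tool from outside, world axes, zero at the start; "moment": the same for the moment, N m; "finger_gap": opening from 0.0 (shut) to 1.0 (fully open).
Only numpy, scipy, OpenCV 4.12 (cv2) and the standard library are available. Lean on these libraries where they do the work, as an engineer would, in place of code of your own. Each camera call takes 0.05 s, during which the arm holds its last target. There are 200 camera calls.

### The job

Zero the tablet mill (the white machine with the steel hopper) and set its grind: turn the burr dial on top of it clockwise all the way to its stop, then back three clicks anticlockwise, and let go. Leave the dial of the tube mixer (the similar machine with the low rubber cup) alone.

Things in the scene. Friction and masses are not known exactly. Their poses are not given: they have to be found in the camera images.
- mill: Tablet mill, fixed: white case 160 (x) x 220 (y) x 85 mm high. Origin: centre of its underside; x to its back, z up. On top: steel hopper (88 mm wide, top at 153 mm) at x +10, y +58 mm; burr dial with upright axis at x -15, y -55 mm, tick marks round it, one per click, the long thick one (towards the front, -x) at the stop. A chute juts out in front. It may stand left or right of the tube mixer.
- burr_dial (a joint): The mill's burr dial, rad: 0 at the stop (fully clockwise seen from above), growing anticlockwise up to 4.19. It clicks every 24 degrees (0.419 rad): three clicks back from the stop reads 1.257. Let go near a click, it settles into it by itself. Turning takes about 0.15 N m. It starts one to three clicks from the stop.
- burr_dial_grip (a point): Grasp point on the burr dial's axis, 124 mm above the table. Black disc 56 mm across (top at 97 mm) carrying an upright bar 48 mm long, 14 mm thick, top at 134 mm. The frame turns with the dial: x along the bar, y across its thickness, z up; the end with the white line is -x, and at the stop it points to the long tick.
- mixer_dial_mark (a point): White-line end of the bar on the tube mixer's dial: bar top, 24 mm off that dial's axis, 134 mm above the table. The mixer is the same white case with the same dial, but has a black rubber cup 30 mm high in place of the hopper, and no chute. Leave this dial as it is.

How it is judged:
On the way:
1. the burr dial is turned fully clockwise to its stop (within 5 degrees) (value of joint burr_dial below 0.09 rad), for 0.1 s.
At the end, for the whole second after the job is handed in: After having been at its stop, the burr dial rests three clicks (72 degrees, within 10 degrees) anticlockwise of the stop, let go and still (value of joint burr_dial between 1.082 and 1.432 rad and velocity of joint burr_dial between -0.1 and 0.1 rad/s); the robot touches nothing.
It fails at once if the tube mixer's dial is turned (its white mark moves more than 12 mm) (distance of mixer_dial_mark from where it was at the start of the episode above 0.012 m).
It also fails if it takes over 43 s, if anything falls off the work surface, if the arm or the gripper's body presses on something with over 40 N, if the wrist force passes 120 N, or if a joint passes its speed limit or range.

## Working session

There is one attempt and no reset: what is moved stays moved. The work goes in short steps, each a Python script; the robot and the scene stay as the last script left them, time stands still between calls to the robot, and variables do not carry over. Pictures are saved under pics/ and viewed, about 8 in all and at most 12, crops included, and the job is handed in when it is done.

```bash
mkdir -p pics
cat > h.py <<'E'
import numpy as np, cv2
from cell import robot
def ray(c,u,v):
    # world origin, direction for pixels
    d=np.array([(u-c["cx"])/c["fx"],(v-c["cy"])/c["fy"]]); s=d.copy()
    for _ in range(20): s=d/(1+c["k1"]*(s@s))
    R=np.array(c["R"]);return -R.T@np.array(c["t"]), R.T@np.array([s[0],s[1],1.])
def onplane(c,u,v,z):
    o,d=ray(c,u,v); return o+d*(z-o[2])/d[2]
def atdepth(c,u,v):
    o,d=ray(c,u,v); return o+d*c["range_z"][int(v),int(u)]
E
python3 - <<'E'
from h import *
for n in("scene","top"):
    c=robot.read_camera(n); cv2.imwrite(f"pics/{n}0.png",c["img"]); np.save(f"{n}0.npy",c,allow_pickle=True)
    print(n,c["fx"],c["k1"],-np.array(c["R"]).T@np.array(c["t"]))
print(robot.sense())
E
```

```text
scene 385.404916505962 -0.056238603381973305 [1.05964427 0.1965937  0.49856242]
top 397.994579350151 -0.004338391169999215 [ 0.40018405 -0.05051448  0.94256993]
{'t': 0.1, 'qpos': array([ 1.39157026e+00,  2.55702463e-01,  1.07174467e-01, -4.30412838e-04,
       -1.42390677e+00, -2.84619384e-01]), 'qvel': array([-0.00161916, -0.00120821,  0.00397458,  0.00247958, -0.00012857,
       -0.00077612]), 'joint_efforts': array([-2.88034695e-03, -3.87606061e+01,  2.38475382e+01,  5.37783578e+00,
       -3.73838251e-03,  4.70972722e-06]), 'tcp_pos': array([0.24580442, 0.49152739, 0.22499331]), 'tcp_rot': array([ 8.29291745e-04,  9.73218628e-01, -2.29879936e-01, -1.69417504e-04]), 'ft_force': array([ 0.33156116, -0.20822464, -0.34198655]), 'moment': array([-0.0275843 , -0.00095846,  0.04015724]), 'finger_gap': 1.0025387011925}
```

View pics/top0.png

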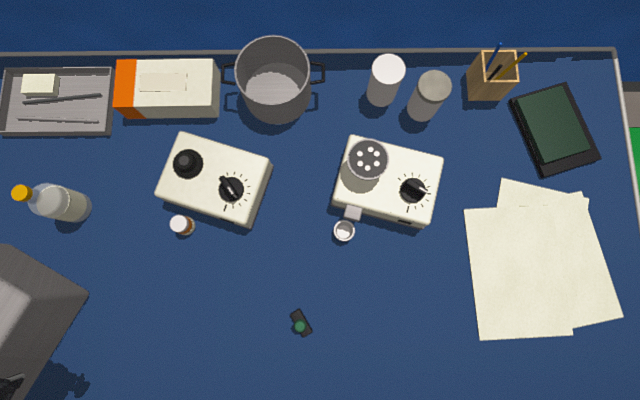

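View pics/scene0.png

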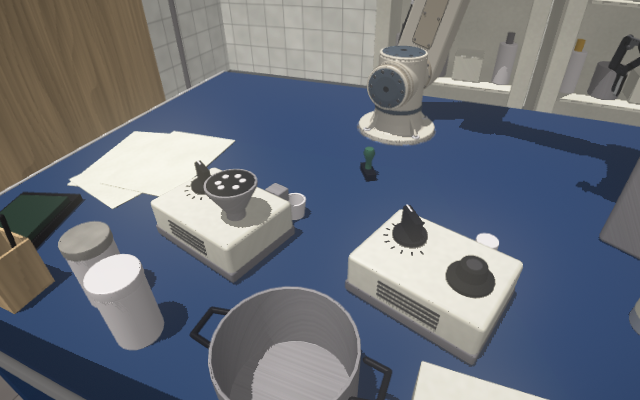

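The mill is the right machine in the top view: hopper at about (367,160), dial at about (414,190). The mixer is on the left, with its dial near (231,188). Next I'll crop and measure the mill dial.

Run:
```python
from h import *
c=np.load("top0.npy",allow_pickle=True).item()
im=c["img"][130:235,325:450]; cv2.imwrite("pics/crop.png",cv2.resize(im,None,fx=5.6,fy=5.6,interpolation=cv2.INTER_CUBIC))
g=c["img"].min(2); hsv=cv2.cvtColor(c["img"],cv2.COLOR_BGR2HSV)
# case mask by low saturation, bright
m=((hsv[...,1]<60)&(hsv[...,2]>150)).astype(np.uint8); m[:,:325]=0;m[:,450:]=0;m[:125]=0;m[235:]=0
m=cv2.morphologyEx(m,cv2.MORPH_CLOSE,np.ones((5,5)))
cs=max(cv2.findContours(m,0,2)[0],key=cv2.contourArea); h=cv2.convexHull(cs)
W=np.array([onplane(c,*p[0],0.085)[:2] for p in h.astype(float)],np.float32)
print("rect",cv2.minAreaRect(W*1000))
P=[];
for v in range(165,215):
  for u in range(390,440):
    p=atdepth(c,u,v)
    P.append((u,v,*p))
P=np.array(P)
for lo,hi in((.090,.110),(.122,.145)):
    q=P[(P[:,4]>lo)&(P[:,4]<hi)]; print(lo,len(q),q.mean(0)); 
    if len(q)>5: print(cv2.minAreaRect((q[:,2:4]*1000).astype(np.float32)), np.median(q[:,4]))
print(np.median(P[:,4]))
```

```text
rect ((587.0514526367188, -195.62503051757812), (217.28172302246094, 185.82833862304688), 74.64679718017578)
0.09 303 [ 4.10369637e+02  1.92029703e+02  5.65927869e-01 -2.42955115e-01
  9.78923365e-02]
((570.8367309570312, -246.74807739257812), (52.18853759765625, 53.921287536621094), 85.66426086425781) 0.09734056405383051
0.122 180 [ 4.15827778e+02  1.86855556e+02  5.69933256e-01 -2.46808177e-01
  1.32752730e-01]
((571.0942993164062, -247.9100341796875), (48.292266845703125, 14.887399673461914), 55.73092269897461) 0.13347652587981623
0.0856288569525156
```

View pics/crop.png

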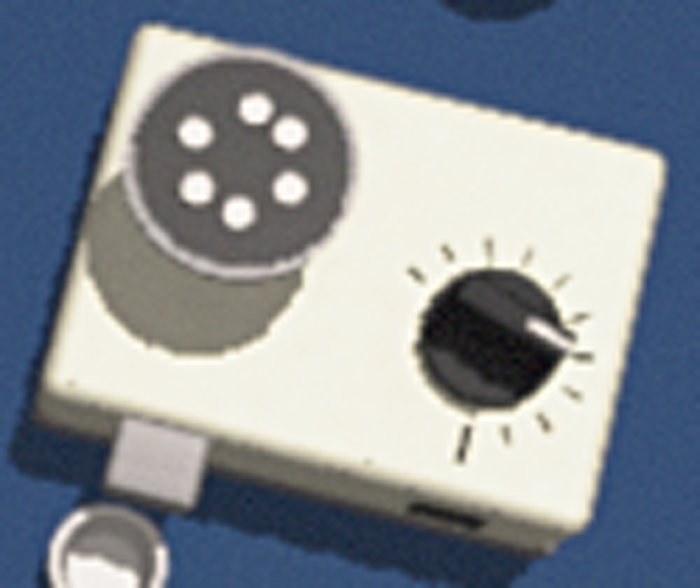

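Measured so far:
- **Dial axis:** about (0.571, -0.2475). The bar top reads 48x15 mm at 133 mm high and the disc about 53 mm at 97 mm, all as expected.
- **Mill yaw:** about -15°, so the stop tick points along about 165° in world.
- **Bar:** white end at about 236°, which is three clicks from the stop.

Next I check the kinematics.

```bash
cat >> h.py <<'E'
def down(a): # tool down, jaw (y) axis at world angle a deg
    from scipy.spatial.transform import Rotation as Ro
    a=np.radians(a); y=np.array([np.cos(a),np.sin(a),0]); z=np.array([0,0,-1.])
    q=Ro.from_matrix(np.c_[np.cross(y,z),y,z]).as_quat(); return q[[3,0,1,2]]
C=np.array([.571,-.2475])
E
python3 - <<'E'
from h import *
for a in (147,-33):
  for z in (.33,.20,.13):
    for d in (0,-85):
      print(a+d,z,np.round(robot.inverse_kinematics([*C,z],down(a+d)),2))
E
```

```text
147 0.33 [-0.16  0.41  0.59  0.   -1.75 -0.42]
62 0.33 [-0.16  0.41  0.59  0.   -1.75 -1.9 ]
147 0.2 [-0.16  0.41  0.26  0.   -1.42 -0.42]
62 0.2 [-0.16  0.41  0.26  0.   -1.42 -1.9 ]
147 0.13 [-0.16  0.44  0.13  0.   -1.26 -0.42]
62 0.13 [-0.16  0.44  0.13  0.   -1.26 -1.9 ]
-33 0.33 [-0.16  0.41  0.59  0.   -1.75  2.72]
-118 0.33 [-0.16  0.41  0.59  0.   -1.75  1.24]
-33 0.2 [-0.16  0.41  0.26  0.   -1.42  2.72]
-118 0.2 [-0.16  0.41  0.26  0.   -1.42  1.24]
-33 0.13 [-0.16  0.44  0.13  0.   -1.26  2.72]
-118 0.13 [-0.16  0.44  0.13  0.   -1.26  1.24]
```

Run:
```python
from h import *
p=robot.sense()["tcp_pos"]
robot.move_straight([p[0],p[1],.33],velocity=.25)
robot.goto([*C,.33],down(147)); robot.gripper_to(.6,60)
robot.move_straight([*C,.20],velocity=.2)
robot.move_straight([*C,.131],velocity=.1)
s=robot.sense();print(s["t"],s["tcp_pos"],s["ft_force"])
robot.gripper_to(0,60)
s=robot.sense();print(s["t"],s["tcp_pos"],s["ft_force"],s["moment"],s["finger_gap"],s["qpos"])
c=robot.read_camera("top"); cv2.imwrite("pics/top1.png",cv2.resize(c["img"][110:250,320:480],None,fx=4,fy=4))
```

```text
5.5833 [ 0.57158175 -0.24773269  0.13200379] [-0.05095125  0.63130106 -0.14821841]
6.1167 [ 0.57100592 -0.2475289   0.13105613] [ 0.54946567 -0.01890525  0.05459686] [-0.07013611 -0.03024288  0.04447463] -0.000558662477982591 [-1.58310919e-01  4.37915095e-01  1.30932006e-01  4.04913161e-05
 -1.26375825e+00 -4.17660943e-01]
```

Run:
```python
from h import *
q=robot.sense()["qpos"].copy()
q0=q.copy()
for d in (0,20,40,55,62,66,69,72,75,78,81,84):
    q[5]=q0[5]-np.radians(d); robot.goto_joints(q)
    s=robot.sense();print(d,round(s["t"],2),np.round(s["qpos"][5]-q0[5],3),np.round(s["moment"],2),np.round(s["ft_force"],1),round(s["joint_efforts"][5],2))
    if abs(s["joint_efforts"][5])>.6 or abs(s["moment"][2])>.6: break
```

```text
0 6.42 -0.0 [ 0.02 -0.02 -0.04] [ 0.5  0.7 -0.3] -0.0
20 6.84 -0.345 [0.04 0.02 0.04] [-0.4  0.2  0.3] -0.27
40 7.27 -0.693 [ 0.02 -0.    0.02] [-0.1  0.1  0.4] -0.24
55 7.62 -0.953 [-0.04 -0.01 -0.03] [-0.4 -0.6 -0.9] -0.31
62 7.88 -1.075 [ 0.01 -0.04 -0.03] [0.1 0.2 0.1] -0.41
66 8.12 -1.147 [-0.   -0.02 -0.01] [-0.5 -0.  -0.8] -0.21
69 8.38 -1.201 [0.02 0.   0.02] [-0.4  0.2  0.8] -0.16
72 8.62 -1.254 [-0.03  0.02  0.03] [-0.3  0.1  0.8] -0.17
75 8.88 -1.306 [-0.01  0.04 -0.03] [-0.5 -0.   0.3] -0.17
78 9.12 -1.359 [-0.01  0.02 -0.01] [-0.3  0.4  0.4] -0.17
81 9.38 -1.411 [-0.05 -0.04  0.02] [-0.1  0.3 -0.3] -0.17
84 9.62 -1.463 [ 0.03 -0.04 -0.01] [-0.   0.5 -0.2] -0.17
```

The finger gap read about 0 on closing, so the grasp missed the bar and the rotation was empty. I should have checked the gap before turning, so I'll look now.

Run:
```python
from h import *
print(robot.sense()["tcp_pos"],robot.sense()["finger_gap"])
ims=[]
for n,(a,b,e,f) in (("top",(110,250,340,500)),("scene",(100,240,140,300))):
    c=robot.read_camera(n); ims.append(cv2.resize(c["img"][a:b,e:f],None,fx=2.5*2,fy=2.5*2)[:, :400*2])
    np.save(n+"1.npy",c,allow_pickle=True)
x=cv2.imread("pics/top1.png")
cv2.imwrite("pics/now.png",cv2.resize(np.hstack(ims),(800,350)));
```

```text
[ 0.57102691 -0.24748728  0.13106208] 0.005316532811755119
```

View pics/now.png

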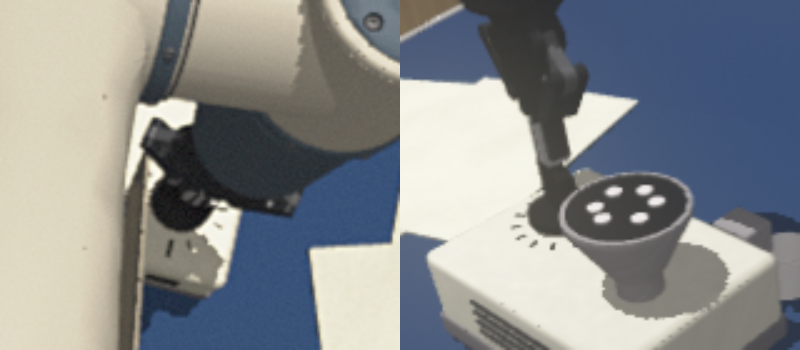

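View pics/top1.png

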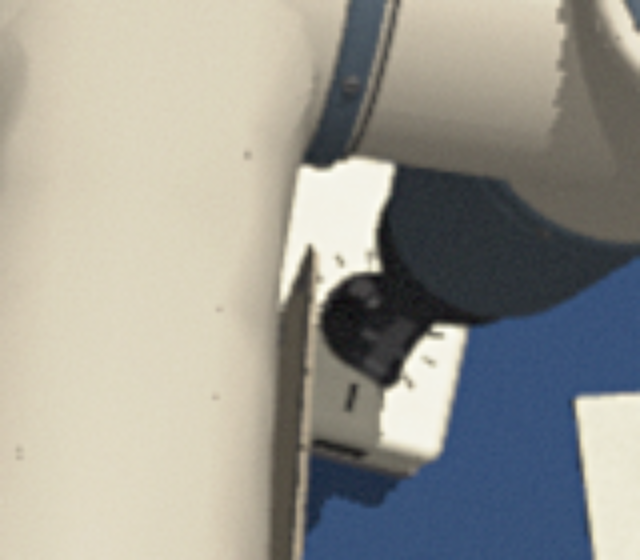

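The pictures are ambiguous because the arm hides the bar. I'll open, lift, move aside and look at the dial.

Run:
```python
from h import *
robot.gripper_to(.6); print(robot.sense()["finger_gap"])
robot.move_straight([*C,.20],velocity=.2)
p=C*0.62; robot.move_straight([p[0],p[1],.30],velocity=.3)
c=robot.read_camera("top"); np.save("top2.npy",c,allow_pickle=True)
cs=robot.read_camera("scene")
a=cv2.resize(c["img"][140:235,345:455],(400,345),interpolation=cv2.INTER_CUBIC); b=cv2.resize(cs["img"][100:238,140:300],(400,345),interpolation=cv2.INTER_CUBIC)
cv2.imwrite("pics/after.png",np.hstack([a,b]))
P=np.array([atdepth(c,u,v) for v in range(165,215) for u in range(390,440)])
q=P[(P[:,2]>.122)&(P[:,2]<.145)]
print(len(q),cv2.minAreaRect((q[:,:2]*1000).astype(np.float32)),robot.sense()["t"])
```

```text
0.5979217135565973
178 ((570.6450805664062, -247.58006286621094), (48.29111099243164, 14.626548767089844), 56.84298324584961) 11.8667
```

View pics/after.png

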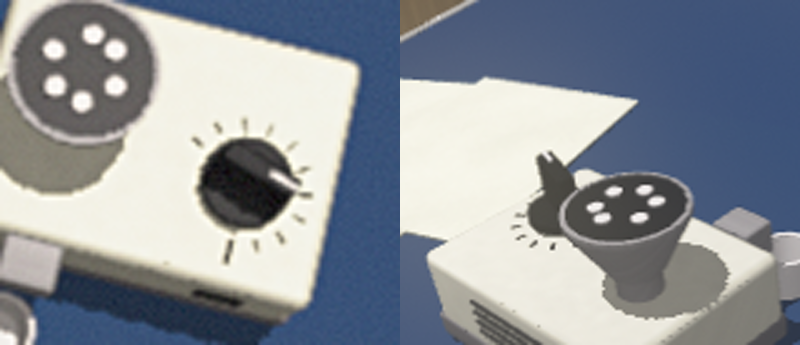

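The dial hasn't moved: the bar is still at 57°, so the fingers shut without holding it. I have depth images with the gripper in place, and use them to find where the fingers actually were.

Run:
```python
from h import *
for n,(r0,r1,u0,u1) in (("scene",(130,200,170,240)),("top",(150,215,390,450))):
    b=np.load(n+"0.npy",allow_pickle=True).item(); c=np.load(n+"1.npy",allow_pickle=True).item()
    D=(c["range_z"]<b["range_z"]-.006)&(c["range_z"]>0)
    P=np.array([atdepth(c,u,v) for v in range(r0,r1) for u in range(u0,u1) if D[v,u]])
    B=np.array([atdepth(b,u,v) for v in range(r0,r1) for u in range(u0,u1)]); q=B[(B[:,2]>.122)&(B[:,2]<.145)]
    m=np.hypot(*(q[:,:2]-C).T)<.05; q=q[m]
    print(n,"bar pts",len(q),q.min(0).round(4),q.max(0).round(4))
    P=P[np.hypot(*(P[:,:2]-C).T)<.08]
    for z in np.arange(.09,.21,.01):
        s=P[(P[:,2]>=z)&(P[:,2]<z+.01)]
        if len(s): print(round(z,2),len(s),s.min(0).round(3),s.max(0).round(3))
```

```text
scene bar pts 168 [ 0.5565 -0.269   0.122 ] [ 0.5892 -0.2255  0.1368]
0.13 11 [ 0.566 -0.247  0.138] [ 0.578 -0.237  0.14 ]
0.14 49 [ 0.563 -0.257  0.14 ] [ 0.584 -0.232  0.15 ]
0.15 71 [ 0.564 -0.259  0.15 ] [ 0.585 -0.232  0.16 ]
0.16 73 [ 0.562 -0.258  0.16 ] [ 0.584 -0.231  0.17 ]
0.17 40 [ 0.563 -0.262  0.171] [ 0.586 -0.233  0.18 ]
0.18 87 [ 0.565 -0.283  0.181] [ 0.595 -0.214  0.19 ]
0.19 102 [ 0.563 -0.288  0.19 ] [ 0.599 -0.205  0.2  ]
0.2 131 [ 0.575 -0.27   0.2  ] [ 0.602 -0.198  0.21 ]
top bar pts 180 [ 0.5539 -0.2697  0.1225] [ 0.5869 -0.2246  0.138 ]
0.14 15 [ 0.558 -0.255  0.142] [ 0.577 -0.235  0.149]
0.15 20 [ 0.557 -0.254  0.15 ] [ 0.572 -0.233  0.16 ]
0.16 9 [ 0.557 -0.248  0.161] [ 0.572 -0.232  0.169]
0.17 15 [ 0.554 -0.251  0.17 ] [ 0.572 -0.229  0.18 ]
0.18 32 [ 0.544 -0.273  0.181] [ 0.584 -0.213  0.19 ]
0.19 61 [ 0.542 -0.276  0.19 ] [ 0.587 -0.205  0.2  ]
0.2 48 [ 0.538 -0.284  0.2  ] [ 0.583 -0.2    0.21 ]
```

Fingers are only seen above 0.138 m, although TCP z was 0.131, so the tips should have been at 0.106. I'll close the gripper in free space here and check the reported height against both cameras.

Run:
```python
from h import *
robot.gripper_to(0)
s=robot.sense(); p=s["tcp_pos"]; print(p,s["tcp_rot"],s["finger_gap"],s["qpos"])
ims=[]
for n in("scene","top"):
    c=robot.read_camera(n); b=np.load(n+"0.npy",allow_pickle=True).item()
    D=(c["range_z"]<b["range_z"]-.02)&(c["range_z"]>0)
    vs,us=np.nonzero(D); P=np.array([atdepth(c,u,v) for u,v in zip(us,vs)])
    k=np.hypot(*(P[:,:2]-p[:2]).T)<.09; P=P[k]
    for z in np.arange(.24,.42,.01):
        q=P[(P[:,2]>=z)&(P[:,2]<z+.01)]
        if len(q)>2: print(n,round(z,2),len(q),q[:,:2].min(0).round(3),q[:,:2].max(0).round(3))
    if n=="scene": cv2.imwrite("pics/free.png",cv2.resize(c["img"][0:230,190:470],None,fx=2.5,fy=2.5))
```

```text
[ 0.35404351 -0.15347043  0.30000251] [ 5.92375839e-05  2.33458718e-01  9.72366713e-01 -7.64104765e-06] 0.001420103033499103 [ 2.67158760e-03 -9.07869621e-02 -8.86904134e-02  4.28170326e-05
 -1.57278136e+00 -2.04473419e+00]
scene 0.3 27 [ 0.348 -0.163] [ 0.366 -0.142]
scene 0.31 65 [ 0.353 -0.168] [ 0.366 -0.139]
scene 0.32 72 [ 0.352 -0.165] [ 0.367 -0.137]
scene 0.33 79 [ 0.352 -0.169] [ 0.367 -0.138]
scene 0.34 78 [ 0.349 -0.176] [ 0.369 -0.135]
scene 0.35 152 [ 0.348 -0.188] [ 0.38  -0.115]
scene 0.36 194 [ 0.339 -0.196] [ 0.384 -0.11 ]
scene 0.37 234 [ 0.338 -0.204] [ 0.387 -0.103]
scene 0.38 231 [ 0.336 -0.207] [ 0.392 -0.098]
scene 0.39 54 [ 0.366 -0.151] [ 0.392 -0.095]
```

View pics/free.png

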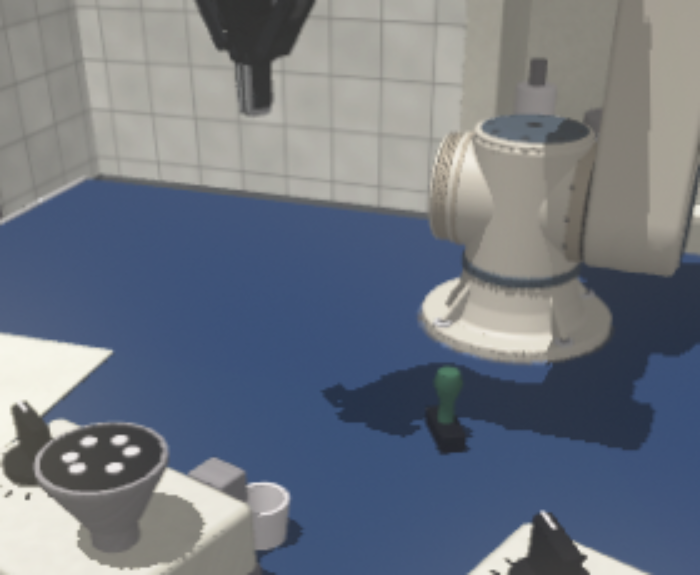

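The tips sit about 5 mm above the reported TCP instead of 25 mm below it. Both poses and both cameras agree, and the lateral position is right. The tool is effectively about 30 mm higher than reported, so I'll grasp with TCP z at about 0.101, descending in steps with a force guard.

Run:
```python
from h import *
robot.gripper_to(.6,60)
robot.goto([*C,.20],down(147))
robot.move_straight([*C,.13],velocity=.2)
for z in (.12,.112,.106,.102):
    robot.move_straight([*C,z],velocity=.06); s=robot.sense(); print(z,s["tcp_pos"].round(4),s["ft_force"].round(1))
    if np.abs(s["ft_force"]).max()>5: break
else:
    robot.gripper_to(0,60)
s=robot.sense();print(s["t"],s["tcp_pos"],s["ft_force"],s["moment"],s["finger_gap"],s["qpos"])
```

```text
0.12 [ 0.571  -0.2475  0.1203] [ 0.1 -0.2  0.6]
0.112 [ 0.5706 -0.2474  0.1114] [-0.5  0.1  0.6]
0.106 [ 0.5707 -0.2474  0.1054] [ 0.3 -0.1  0.8]
0.102 [ 0.5708 -0.2475  0.1017] [ 0.1  0.9 -0.1]
16.5083 [ 0.57208778 -0.24814143  0.10251326] [ 3.17763552 -2.66876407 -0.66696102] [-1.00350981 -1.32537515 -0.07091182] 0.15184354604823028 [-1.58518920e-01  4.56761745e-01  8.51313513e-02  9.43776259e-04
 -1.19660618e+00 -4.17689257e-01]
```

Gap 0.152, about 13–14 mm, so the bar is held. Now turn clockwise, watching for the stop torque.

Run:
```python
from h import *
q=robot.inverse_kinematics([*C,.102],down(147)); q0=robot.sense()["qpos"][5]
for d in (30,55,65,69,72,74,76,78,80):
    q[5]=q0-np.radians(d); robot.goto_joints(q); robot.pause(.05)
    s=robot.sense();print(d,round(s["t"],2),np.degrees(s["qpos"][5]-q0).round(2),np.round(s["moment"],2),np.round(s["ft_force"],1),round(s["joint_efforts"][5],2),round(s["finger_gap"],3))
    if abs(s["moment"][2])>1.0: break
```

```text
30 17.12 -30.0 [-0.89 -1.31 -0.02] [ 4.3 -2.6 -0.5] -0.01 0.147
55 17.68 -54.88 [-0.85 -1.52  0.1 ] [ 3.5 -3.6 -1. ] -0.1 0.152
65 18.02 -64.9 [-0.81 -1.52 -0.08] [ 4.9 -2.8 -1. ] 0.04 0.152
69 18.32 -68.9 [-0.85 -1.52  0.02] [ 4.5 -3.1 -1.3] 0.0 0.15
72 18.62 -71.9 [-0.86 -1.55 -0.05] [ 3.9 -1.9 -1.7] 0.05 0.155
74 18.92 -73.79 [-0.95 -1.56  1.11] [ 3.2 -4.4 -1.6] -1.09 0.15
```

The stop shows up as a sharp 1.1 N m at about 73°, matching the expected 72°. Now hold briefly, turn back 72°, and release.

Run:
```python
from h import *
robot.pause(.3)
q=robot.inverse_kinematics([*C,.102],down(147))
q0=-.41769
for d in (40,10,.8):
    q[5]=q0-np.radians(d); robot.goto_joints(q)
robot.pause(.1); s=robot.sense();print(s["t"],np.degrees(s["qpos"][5]-q0),s["moment"],s["finger_gap"])
robot.gripper_to(.6)
robot.move_straight([*C,.20],velocity=.15)
p=C*0.62; robot.move_straight([p[0],p[1],.30],velocity=.3)
c=robot.read_camera("top")
P=np.array([atdepth(c,u,v) for v in range(165,215) for u in range(390,440)])
k=P[(P[:,2]>.122)&(P[:,2]<.145)]
print(len(k),cv2.minAreaRect((k[:,:2]*1000).astype(np.float32)),robot.sense()["t"])
a=cv2.resize(c["img"][130:235,150:455],(800,275),interpolation=cv2.INTER_CUBIC);cv2.imwrite("pics/end.png",a)
```

```text
20.7833 -0.6773330341924009 [-1.10236935 -1.42287221  0.07531204] 0.14904062578636587
186 ((570.8566284179688, -247.67050170898438), (48.61817932128906, 15.008625030517578), 57.31721496582031) 23.0917
```

View pics/end.png

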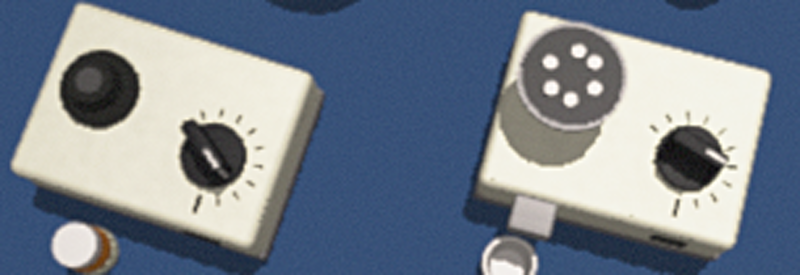

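The dial (right, white mark near (715,155)) reads 57.3°, i.e. about 72° from the long tick. The mixer's dial is unchanged and the arm is clear, so I hand in.

Run:
```python
from h import *
robot.hand_in(); print(robot.sense()["t"])
```

```text
the job is handed in; nothing more can be done
the job is handed in; nothing more can be done
```

The mill's burr dial was turned clockwise to its stop, brought back three clicks, and let go. I handed the job in at about 23 s of the 43 s allowed; no verdict is reported.

- **At the stop:** the dial started three clicks out. Torque jumped to 1.1 N m at about 73° of turn, where 72° was expected. I took no picture at the stop, so this rests on the torque and on the bar staying held (gap steady at about 0.15).
- **Final setting:** after release, the top camera put the bar at 57.3° in world. With the case's yaw of about -15°, that is about 72° anticlockwise of the long tick. The arm was clear of everything at TCP z 0.30.
- **Mixer:** its dial looked unchanged in the last picture, and the arm never went near it below 0.3 m. I did not measure its mark.

**What went wrong:** the first grasp, at the height given in the tool data, shut above the bar, and I turned the empty gripper before checking the finger gap. The dial did not move. Both cameras showed the fingertips about 30 mm higher than the reported TCP and the tool data imply. I made the second grasp 30 mm lower, in small steps while watching the force, and it held. I did not find the cause of that offset.

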